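Knock the wedge home in the plant stand's joint

TASK

One of the two wedges in the plant-stand base still stands proud of its slot. Pick up the pine offcut and use its underside to tap that wedge down, at least two taps with the offcut lifted off the wedge in between, until the wedge will go no further; do not push on the wedge with the gripper itself. Then set the offcut back down on the bench the way up you found it, and leave the saucer where it is.

Things in the scene. Friction and masses are not known exactly. Their poses are not given: they have to be found in the camera images.
- offcut: The pine offcut: plain pale loose block, 90 mm long (its x), 40 mm wide (its y), 70 mm tall (its z), about 0.13 kg, standing on a 90 x 40 mm face. Origin: centre of its underside. Grip it across the 40 mm width near the top; strike with the underside.
- wedge: The proud wedge, pale pine, upright in a slot at either end of the stand. Origin: centre of its flat top, 20 x 24 mm; z up. Already started, it only slides straight down: top 103 to 115 mm above the bench at the start, 85 mm when home, where it stops dead. About 6 N of friction plus 0.4 N per 10 mm/s resists; 10 to 20 N drives it. It stays where it is left.
- stand: Brown plant-stand base fixed to the bench. Origin: middle of its underside; z up. Rail along y; end boards (110 x 20, 66 mm high) centred at y = +-75 mm; beyond each a tenon, 36 mm wide, top at 56 mm, out to 145 mm. Slots at y = +-105 mm: one has the proud wedge, the other a like wedge already home (top at 85 mm), which needs nothing. Black bench dogs 30 mm tall.
- saucer: A white ceramic saucer, 124 mm across, 18 mm high, loose on the bench; a bystander. Origin: centre of its underside.
There are look-alikes about, which are no part of the job. Of the things like the offcut, leave any that is green; of the rest the larger one is meant.

How it is judged:
By the outcome, as a careful person would: the job done as asked, in the order asked, and still so for the second after the job is handed in, with the robot touching nothing.
It also fails if it takes over 69 s, if anything falls off the work surface, if the arm or the gripper's body presses on something with over 40 N, if the wrist force passes 120 N, or if a joint passes its speed limit or range.

ROBOT

A 7-joint arm with a two-finger parallel gripper is mounted at the origin on the work surface. World frame = base frame: x ahead of the robot, y to its left, z up, the work surface at z = 0. Lengths are in m, angles in rad, forces in N, time in s.
With the tool pointing down it reaches from about 0.425 to 0.875 m from the base axis. Payload 8.4 kg.
Tool frame: the origin (TCP) lies on the front face of the gripper's body, between the roots of the fingers; the fingertips stand 70 mm ahead of it and the grasp point (between the pads) lies 51 mm ahead of it; x points along the fingers, y is the direction in which the jaws open and shut, and the axes are right-handed (so a half turn about x gives the same grasp; the last joint's range is limited). The gripper opens to 87 mm and grips with 3 to 60 N. Pads are 19 mm wide; open, the fingers measure 117 mm over their backs; the gripper's body (75 mm by 190 mm) begins 51 mm behind the grasp point.
Start: joints at [1.131, 0.333, 0.04, 1.465, -0.013, 1.343, -0.059], TCP at [0.217, -0.613, 0.292] pointing down, gripper open.
Joint ranges: [-2.58, 2.58], [-0.38, 2.09], [-1.3, 1.39], [0.25, 2.4], [-1.5, 4.64], [0.08, 2.09], [-2.65, 2.65]. Speed limits (rad/s): [2.22, 2.22, 2.79, 2.79, 3.14, 3.14, 3.14].

INTERFACE

Orientations are given as a 3x3 rotation matrix whose columns are the frame's x, y, z axes.
In Python, from bench import robot gives the robot as it stands. Calls block until the motion is done:
- robot.reach(position, orientation): joint-space move of the TCP to a pose.
- robot.servo_line(position, attitude=None, velocity=0.15, contact_N=None): straight line of the TCP; attitude=None keeps the orientation; velocity is the mean speed in m/s. With contact_N (N) it stops when the force on the tool has changed by that much, and returns True; else False.
- robot.move_j(angles): joint-space move.
- robot.set_gripper(opening, force=None): opening from 0.0 (shut) to 1.0 (fully open); force is the grip in N (None keeps the last); returns when the fingers have stopped.
- robot.wait(seconds).
- robot.solve_ik(position, orientation): joint angles nearest the present ones, or None.
- robot.get_image(name): name is "side" or "top" or "wrist"; returns a dict with "img" (480x640x3 uint8, blue, green, red), "fovy" (degrees; the focal length in pixels is half the picture's height over the tangent of half this angle, whatever the lens; pixels are square), "cx", "cy" (the principal point, pixels), "pose" (4x4, takes a point from camera to world coordinates). Camera axes: x right, y up, looking along -z (the intrinsics and any distortion apply to the point x, -y, -z); pixel columns grow to the right and rows downward; lengths in m; the calibration is good to about 2 mm. A picture is of the moment at which its call begins. There is no depth.
A pose or a line that the arm cannot do raises robot.PlanningError and nothing moves.
- robot.sign_off(): hands the job in, once; it reports no verdict.
Readings, each from a call of its own:
- robot.get_time(): time.
- robot.get_q(): joint angles.
- robot.get_joint_velocities(): joint speeds.
- robot.get_effort(): joint torques, N m.
- robot.get_eef_pos(): TCP position.
- robot.get_tcp_rot(): TCP orientation.
- robot.get_contact_force(): force on the tool from outside, world axes, zero at the start.
- robot.get_ft_torque(): the same for the moment, N m.
- robot.get_gripper_width(): opening from 0.0 (shut) to 1.0 (fully open).
Only numpy, scipy, OpenCV 4.12 (cv2) and the standard library are available. Lean on these libraries where they do the work, as an engineer would, in place of code of your own. Each camera call takes 0.05 s, during which the arm holds its last target.

## Working session

There is one attempt and no reset: what is moved stays moved. The work goes in short steps, each a Python script; the robot and the scene stay as the last script left them, time stands still between calls to the robot, and variables do not carry over. Pictures are saved under pics/ and viewed, and the job is handed in when it is done.

```bash
mkdir -p pics; ls; python3 - <<'E'
from bench import robot
import cv2,numpy as np
for n in ["side","top","wrist"]:
    d=robot.get_image(n); cv2.imwrite(f"pics/{n}0.png",d["img"]); print(n,{k:v for k,v in d.items() if k!="img"})
print(robot.get_time(),robot.get_tcp_rot(),robot.get_gripper_width())
E
```

```text
pics
side {'fovy': 46.170620553844806, 'cx': 315.79863378521634, 'cy': 236.9013514353913, 'pose': array([[-0.8399891 ,  0.42295023, -0.33989914,  0.10128635],
       [-0.54242187, -0.63834169,  0.54616701,  0.42194467],
       [ 0.01402967,  0.64314306,  0.76561751,  0.89643498],
       [ 0.        ,  0.        ,  0.        ,  1.        ]])}
top {'fovy': 54.55081801562152, 'cx': 307.54138640457654, 'cy': 243.28444916739855, 'pose': array([[ 0.00335314,  0.99547679, -0.0949459 ,  0.39261277],
       [-0.99979555,  0.00144405, -0.02016874, -0.14416936],
       [-0.01994041,  0.09499412,  0.9952781 ,  1.03386658],
       [ 0.        ,  0.        ,  0.        ,  1.        ]])}
wrist {'fovy': 70.32368346019508, 'cx': 315.34836638011325, 'cy': 236.03389412459694, 'pose': array([[ 0.33479251,  0.91332681,  0.23183641,  0.27908822],
       [-0.942291  ,  0.32483662,  0.08104843, -0.5908979 ],
       [-0.00128526, -0.24559177,  0.96937249,  0.38308857],
       [ 0.        ,  0.        ,  0.        ,  1.        ]])}
0.15 [[-5.24631810e-04  3.34246804e-01 -9.42485437e-01]
 [ 1.17798311e-03 -9.42484706e-01 -3.34247200e-01]
 [-9.99999169e-01 -1.28558864e-03  1.00720368e-04]] 1.0002072583780746
```

View pics/side0.png

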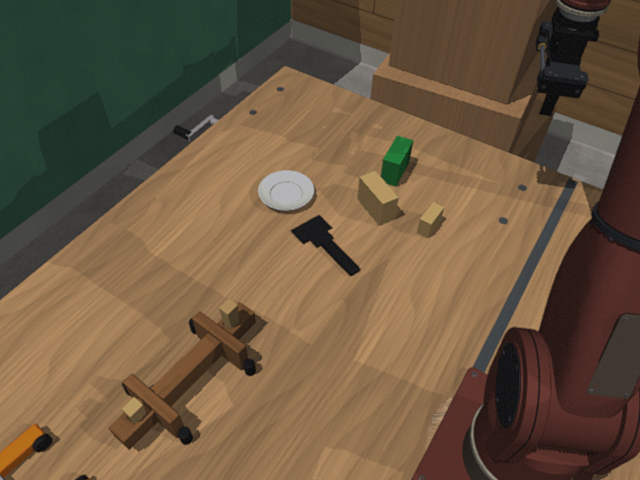

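View pics/top0.png

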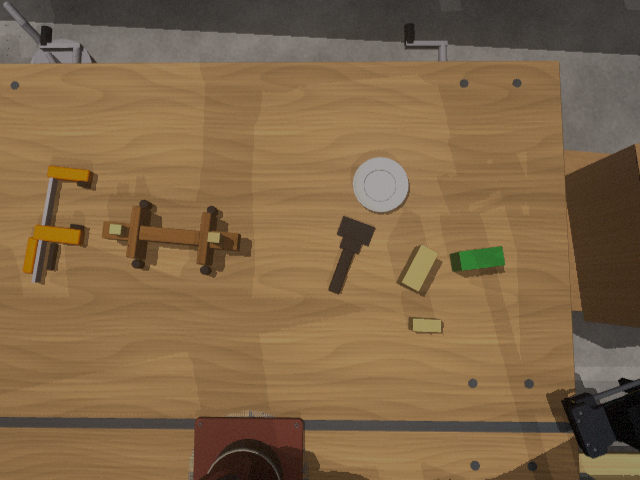

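View pics/wrist0.png

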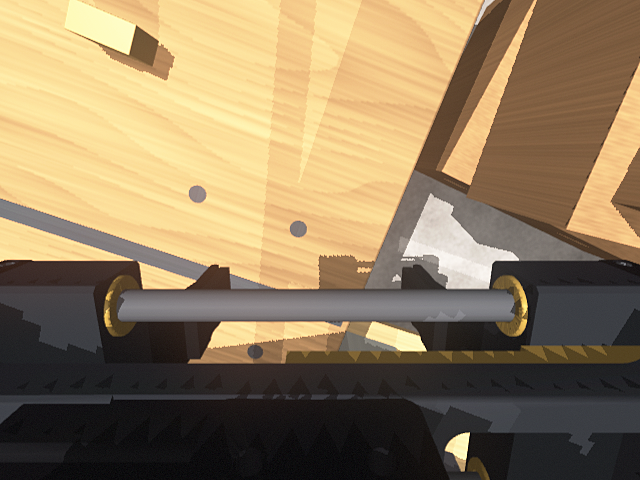

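The large pine block is at top (420,268), the small pine one at (426,325) and the green one at (478,259). The large pine block is the offcut, since green is excluded and it is the larger of the other two. The wedges are at top (115,230) and (213,238). I'll confirm both with enlarged crops.

```bash
cat > h.py <<'E'
import cv2,numpy as np
from bench import robot
def K(d):
    f=240/np.tan(np.radians(d["fovy"])/2); return f
def ray(d,u,v):
    f=K(d); c=np.array([(u-d["cx"])/f,-(v-d["cy"])/f,-1.0])
    P=d["pose"]; r=P[:3,:3]@c; return P[:3,3],r/np.linalg.norm(r)
def onplane(d,u,v,z):
    o,r=ray(d,u,v); return o+r*(z-o[2])/r[2]
def tri(d1,p1,d2,p2):
    o1,r1=ray(d1,*p1);o2,r2=ray(d2,*p2)
    A=np.stack([r1,-r2],1); s=np.linalg.lstsq(A,o2-o1,rcond=None)[0]
    a=o1+s[0]*r1;b=o2+s[1]*r2; return (a+b)/2,np.linalg.norm(a-b)
def proj(d,p):
    P=d["pose"]; c=P[:3,:3].T@(np.array(p)-P[:3,3]); f=K(d)
    return d["cx"]+f*c[0]/-c[2], d["cy"]-f*c[1]/-c[2]
E
python3 - <<'E'
import cv2,numpy as np
t=cv2.imread("pics/top0.png");s=cv2.imread("pics/side0.png")
def c(i,x,y,w,h,o): return cv2.resize(i[y:y+h,x:x+w],o,interpolation=cv2.INTER_CUBIC)
a=np.vstack([c(t,95,190,160,90,(480,270)),c(s,100,285,180,170,(318,300)).copy() if 0 else cv2.resize(s[285:455,100:280],(480,300),interpolation=cv2.INTER_CUBIC)])
b=np.vstack([c(t,395,235,120,105,(309,270)),c(s,350,130,110,110,(309,300))])
cv2.imwrite("pics/crop1.png",np.hstack([a,b]))
for n,i,pts in (("t",t,[(115,230),(213,238),(420,268),(426,325),(300,300),(160,236)]),("s",s,[(229,309),(132,404),(375,185),(431,212)])):
    h=cv2.cvtColor(i,cv2.COLOR_BGR2HSV)
    for p in pts: print(n,p,h[p[1],p[0]])
E
```

```text
t (115, 230) [ 27  92 160]
t (213, 238) [ 21 108 165]
t (420, 268) [ 23 112 162]
t (426, 325) [ 23 106 163]
t (300, 300) [ 16 129 144]
t (160, 236) [ 15 167 128]
s (229, 309) [ 18 118 169]
s (132, 404) [ 20 114 181]
s (375, 185) [ 19 116 180]
s (431, 212) [ 19 117 178]
```

View pics/crop1.png

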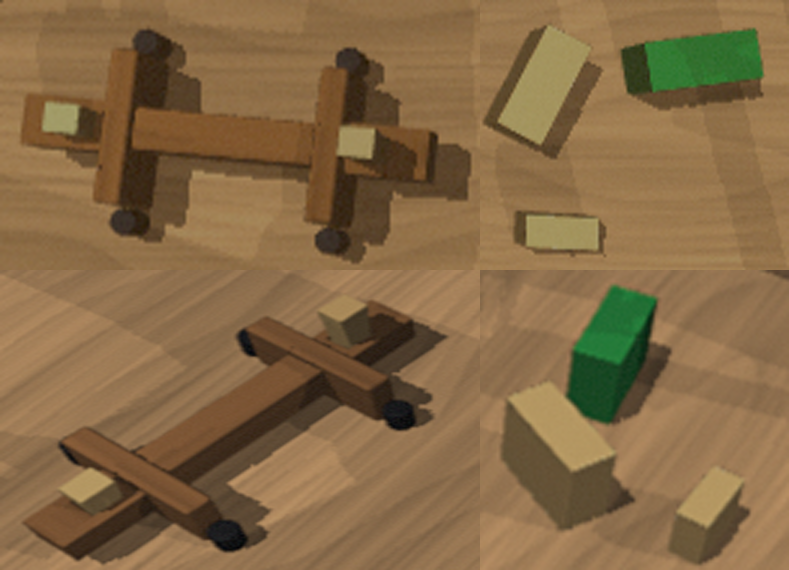

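The crop confirms it: the pine block at left (top px 420,268) is clearly larger than the small one. In both views the right-hand wedge (top 213,238; side 229,309) stands prouder. Next I'll measure it.

```bash
python3 - <<'E'
from h import *
t=robot.get_image("top"); s=robot.get_image("side")
def comps(d,lo,hi,mn,mx):
    h=cv2.cvtColor(cv2.medianBlur(d["img"],3),cv2.COLOR_BGR2HSV); m=cv2.inRange(h,lo,hi)
    n,L,st,c=cv2.connectedComponentsWithStats(m); out=[]
    for i in range(1,n):
        if mn<st[i,4]<mx:
            cs,_=cv2.findContours((L==i).astype(np.uint8),0,2)
            out.append((st[i,4],c[i].round(1),cv2.boxPoints(cv2.minAreaRect(cs[0])).round(1).tolist()))
    return out
for o in comps(t,(20,60,135),(34,125,255),60,2500): print("T",*o)
for o in comps(s,(16,85,174),(30,125,255),60,2500): print("S",*o)
# stand brown, black dogs in top
h=cv2.cvtColor(t["img"],cv2.COLOR_BGR2HSV)
for o in comps(t,(0,145,40),(19,255,150),300,8000): print("brown",*o)
E
```

```text
T 108 [114.5 228.8] [[109.0, 224.0], [120.0, 224.0], [120.0, 233.0], [109.0, 233.0]]
T 106 [213.2 236.8] [[207.0, 240.8000030517578], [208.1999969482422, 231.60000610351562], [219.5, 233.10000610351562], [218.39999389648438, 242.1999969482422]]
T 807 [419.6 267.6] [[401.3999938964844, 282.1000061035156], [420.8999938964844, 244.1999969482422], [437.79998779296875, 253.0], [418.29998779296875, 290.79998779296875]]
T 339 [426.5 325. ] [[413.0, 319.0], [440.0, 319.0], [440.0, 331.0], [413.0, 331.0]]
T 1117 [611.9 464.5] [[580.0, 454.0], [639.0, 454.0], [639.0, 475.0], [580.0, 475.0]]
S 509 [378.6 186.8] [[360.3999938964844, 177.39999389648438], [371.5, 167.60000610351562], [396.5, 195.6999969482422], [385.3999938964844, 205.60000610351562]]
S 65 [468.3 197.8] [[459.29998779296875, 207.8000030517578], [473.0, 188.3000030517578], [475.70001220703125, 190.1999969482422], [462.0, 209.6999969482422]]
S 230 [431.5 212.6] [[420.3999938964844, 217.8000030517578], [433.8999938964844, 200.5], [442.70001220703125, 207.3000030517578], [429.29998779296875, 224.6999969482422]]
S 116 [170.4 240.1] [[1
[... 228 characters left out ...]
0061035156], [385.70001220703125, 327.70001220703125], [362.6000061035156, 363.3999938964844]]
S 65 [ 83.4 347.6] [[73.0, 355.0], [87.5, 340.5], [91.0, 344.0], [76.5, 358.5]]
S 65 [208.4 405.8] [[198.0, 414.0], [220.0, 392.0], [222.5, 394.5], [200.5, 416.5]]
S 174 [131.6 406.5] [[122.5, 408.5], [134.0, 397.0], [141.0, 404.0], [129.5, 415.5]]
brown 3254 [170.4 235.6] [[97.69999694824219, 254.60000610351562], [107.5999984741211, 195.39999389648438], [244.89999389648438, 218.3000030517578], [235.10000610351562, 277.5]]
brown 360 [626.4 268.5] [[606.0, 251.0], [639.0, 251.0], [639.0, 287.0], [606.0, 287.0]]
brown 4302 [246.  444.3] [[194.0, 417.0], [303.0, 417.0], [303.0, 479.0], [194.0, 479.0]]
```

```bash
python3 - <<'E'
import cv2,numpy as np
t=cv2.imread("pics/top0.png");s=cv2.imread("pics/side0.png")
k=10
a=cv2.resize(s[295:335,212:252],None,fx=k,fy=k,interpolation=cv2.INTER_NEAREST)
b=cv2.resize(t[220:260,195:235],None,fx=k,fy=k,interpolation=cv2.INTER_NEAREST)
cv2.imwrite("pics/crop2.png",np.hstack([a,b]))
h=cv2.cvtColor(s,cv2.COLOR_BGR2HSV); print(h[300:328,218:244,2])
E
```

```text
[[148 151 155 156 149 141 143 150 157 161 166 169 163 162 160 156 147 155
  158 155 149 148 157 159 164 157]
 [149 153 156 149 143 145 150 157 163 166 168 167 168 166 162 153 142 146
  146 147 147 146 156 165 160 154]
 [154 156 151 144 143 148 157 163 167 168 168 167 169 169 168 162 152 142
  135 135 125 121 136 149 152 151]
 [155 150 144 142 150 157 164 167 168 167 167 167 166 167 169 167 164 156
  141 123 112 109 114 124 134 148]
 [153 142 142 151 159 163 166 169 167 167 165 168 167 165 168 167 169 167
  162 128 110 108 110 107 109 124]
 [143 143 150 159 167 168 166 167 168 167 166 167 166 169 167 168 170 171
  153 114 107 112 109 103  96 100]
 [141 150 161 167 167 168 168 168 167 167 168 167 166 167 168 170 172 152
  113  84 102 109 107 105 100  97]
 [148 158 167 169 167 166 167 169 166 166 167 167 168 167 169 170 151 111
   75  67 100 109 106 106 104 103]
 [148 143 161 168 168 170 168 168 169 168 167 168 166 173 171 145 107  76
   62  68 100 109 110 109 106 105]
 [148 123 125 151 165 171 166 168 167 167 166 169 171 170 144 103  69  64
   62  73 102 111 108  93  82  83]
 [154 125 
[... 1252 characters left out ...]
66  67  68
   65  67  63  56  55  57  56  56]
 [117 108 111 111 103  88  95  99 100  99 100  93  75  64  65  67  66  67
   68  67  62  58  53  55  56  52]
 [103 111 110 109  87  67  89  98  98 101 101  99  78  66  67  67  65  66
   67  62  57  51  52  57  55  45]
 [ 81 102 110 106  95  77  90  99  99  99 101 101  85  66  66  67  67  65
   59  53  54  59  59  67  53  44]
 [ 84  83  98 106 105  98  99 100  99  99  99 100  92  70  67  64  61  57
   59  60  88  96  80  65  50  44]
 [107  91  83  78  98 108 105 100  99  99  99 101  95  76  63  64  58  56
   82  97 107 100  73  50  41  42]
 [112 110  99  77  74  81 100 104 102  98  98  98  97  86  80  92  93  95
  108 113 103  77  53  43  40  48]]
```

View pics/crop2.png

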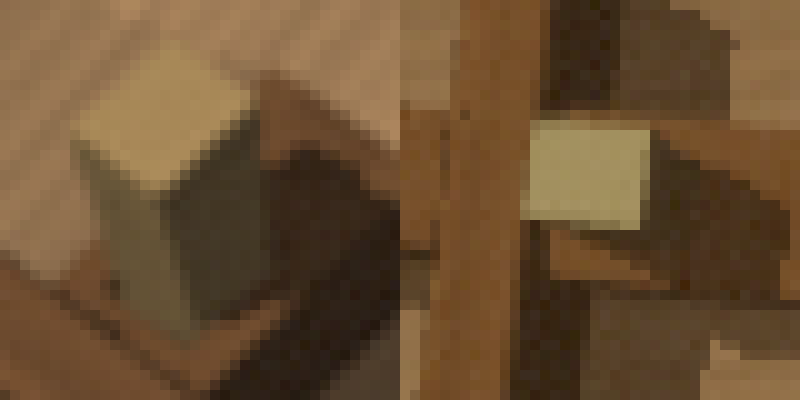

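```bash
python3 - <<'E'
from h import *
t=robot.get_image("top"); s=robot.get_image("side")
print("proud",tri(t,(213.4,237.0),s,(228.0,306.0)))
print("home",tri(t,(114.5,228.8),s,(131.8,406.5)), onplane(t,114.5,228.8,.085))
print("offcut",tri(t,(419.6,267.6),s,(378.6,186.8)))
print("small",tri(t,(426.5,325),s,(431.5,212.6)))
for z in (.103,.109,.115):print(z,onplane(t,213.4,237.,z))
P=[onplane(t,u,v,.07) for u,v in [(401.4,282.1),(420.9,244.2),(437.8,253),(418.3,290.8)]]
c=np.mean(P,0);print("offcut c",c,[np.linalg.norm(P[i]-P[i-1]) for i in range(4)])
d=P[1]-P[0];print("yaw",np.degrees(np.arctan2(d[1],d[0])))
h=cv2.cvtColor(t["img"],cv2.COLOR_BGR2HSV)
print("saucer",onplane(t,381,185,.018))
q=robot.solve_ik([c[0],c[1],.13],robot.get_tcp_rot()); print(q)
E
```

```text
proud (array([0.49317302, 0.06412373, 0.10544177]), np.float64(0.001035806028495495))
home (array([0.51164382, 0.27392025, 0.08622402]), np.float64(0.002098792598237003)) [0.51269167 0.27512448 0.085     ]
offcut (array([ 0.43452434, -0.3564665 ,  0.06704251]), np.float64(0.00039671561530357113))
small (array([ 0.31617295, -0.37332765,  0.04365138]), np.float64(0.000951794317006942))
0.103 [0.49389076 0.0649469  0.103     ]
0.109 [0.49323797 0.06359902 0.109     ]
0.115 [0.49258517 0.06225114 0.115     ]
offcut c [ 0.43487177 -0.35577926  0.07      ] [np.float64(0.03853832682090642), np.float64(0.08860638856131965), np.float64(0.03889402318062931), np.float64(0.08820377144215052)]
yaw -27.885774970623043
saucer [ 0.6192804  -0.28568635  0.018     ]
[ 0.73056528  0.30555933 -0.14420239  1.85595511  0.05169697  0.98397893
 -0.66570916]
```

Both checks agree. The offcut measures 88 x 39 mm on the 70 mm plane, and the wedges are 210.6 mm apart with the home one at 86 mm. The proud wedge top triangulates to about 105.5 mm. Next: plan the grasp and check clearance to the green block.

```bash
cat >> h.py <<'E'
C=np.array([.4348,-.3560]); YAW=np.radians(-27.9); W=np.array([.4935,.0642])
def R(yaw,flip):   # yaw of block long axis
    y=np.array([-np.sin(yaw),np.cos(yaw),0])*(-1 if flip else 1); x=np.array([0,0,-1.]); return np.stack([x,y,np.cross(x,y)],1)
E
python3 - <<'E'
from h import *
t=robot.get_image("top")
print(robot.get_q())
for fl in (0,1):
    for p in ([*C,.2],[*C,.106],[*W,.25],[*W,.19]):
        print(fl,p,robot.solve_ik(p,R(YAW,fl)))
img=t["img"].copy()
j=R(YAW,0)[:2,1]; l=R(YAW,0)[:2,2]
for sg in (1,-1):
  for o in (.031,.046):
    for w in (-.0095,.0095):
      u,v=proj(t,[*(C+sg*o*j+w*l),.036]); cv2.circle(img,(round(u),round(v)),1,(0,0,255),-1)
cv2.imwrite("pics/plan.png",cv2.resize(img[230:350,380:520],None,fx=5,fy=5))
E
```

```text
[ 1.130761    0.3333242   0.03990403  1.46548406 -0.01338756  1.34330769
 -0.05850739]
0 [np.float64(0.4348), np.float64(-0.356), 0.2] [ 0.97256443  0.255041   -0.42133151  1.77936365  0.11426867  1.13117917
  1.59841372]
0 [np.float64(0.4348), np.float64(-0.356), 0.106] [ 0.96191428  0.36333497 -0.41779517  1.86140008  0.17780087  0.95325777
  1.54875901]
0 [np.float64(0.4935), np.float64(0.0642), 0.25] [ 0.573025    0.12005613 -0.83533     1.85013314  0.09498633  1.21218406
  0.79171378]
0 [np.float64(0.4935), np.float64(0.0642), 0.19] [ 0.56942102  0.1960476  -0.8558053   1.92069481  0.16605394  1.09706856
  0.73074224]
1 [np.float64(0.4348), np.float64(-0.356), 0.2] [ 0.66763493  0.22732478 -0.06944147  1.7949805   0.01737507  1.11987584
 -1.46534129]
1 [np.float64(0.4348), np.float64(-0.356), 0.106] [ 0.65746654  0.33137497 -0.05911111  1.87731768  0.02391541  0.9335742
 -1.47040935]
1 [np.float64(0.4935), np.float64(0.0642), 0.25] [ 0.51505585  0.11122962 -0.77181646  1.8522495   0.08281904  1.21060485
 -2.34065425]
1 [np.float64(0.4935), np.float64(0.0642), 0.19] [ 0.47765076  0.17629162 -0.7515933   1.92417162  0.13535124  1.09176663
 -2.38658513]
```

View pics/plan.png

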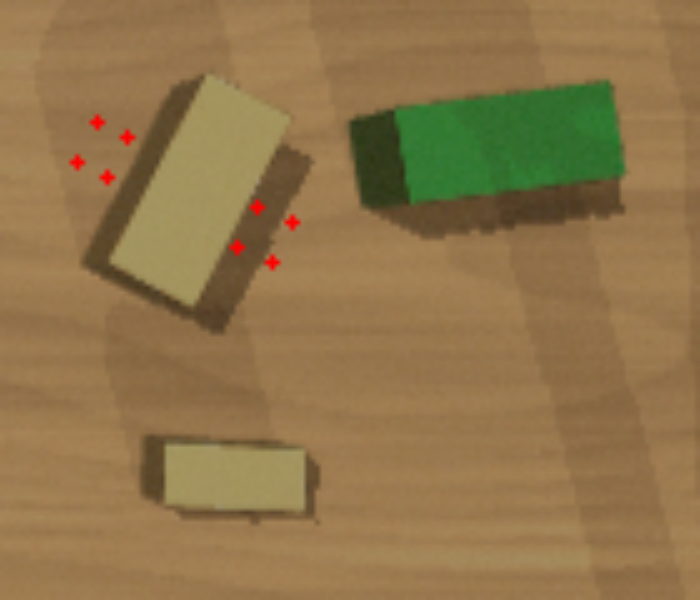

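The finger positions (red dots) clear the green block by about 20 mm. Now I'll grasp, lift and look.

```bash
python3 - <<'E'
from h import *
r=R(YAW,0)
robot.reach([*C,.22],r)
robot.set_gripper(.72)
robot.servo_line([*C,.106],velocity=.1,contact_N=8)
print(robot.get_eef_pos(),robot.get_contact_force())
robot.set_gripper(0,force=45)
print("w",robot.get_gripper_width()*87, robot.get_eef_pos())
robot.servo_line([*C,.25],velocity=.15)
print(robot.get_time(),robot.get_contact_force(),robot.get_gripper_width()*87)
for n in("top","side","wrist"): cv2.imwrite(f"pics/{n}1.png",robot.get_image(n)["img"])
cv2.imwrite("pics/g1.png",np.hstack([cv2.imread("pics/side1.png")[60:300,240:540],cv2.imread("pics/wrist1.png")[::2,::2]]))
E
```

```text
[ 0.43514661 -0.35624626  0.10665376] [-0.0984982  -0.32465855 -0.03604107]
w 39.91010709510864 [ 0.43483758 -0.35611117  0.1061575 ]
5.55 [-0.04129825 -1.03672385 -1.24856235] 39.488599970540214
```

View pics/g1.png

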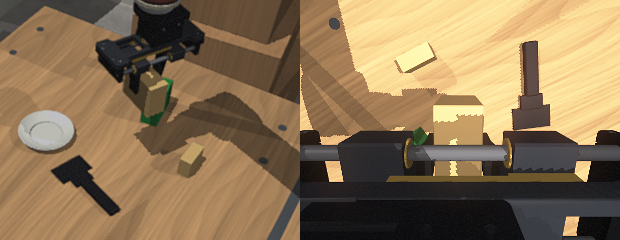

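The offcut is held upright: width reads 39.5 mm and the force change is 1.25 N, which matches its weight. Now over to the wedge, and touch it gently.

```bash
python3 - <<'E'
from h import *
r=R(YAW,0)
robot.reach([*W,.25],r)
robot.servo_line([*W,.228],velocity=.08)
print(robot.get_eef_pos(),robot.get_contact_force())
hit=robot.servo_line([*W,.200],velocity=.03,contact_N=4)
z0=robot.get_eef_pos()[2]
print(hit,z0,robot.get_contact_force(),robot.get_time())
for n in("top","side"): cv2.imwrite(f"pics/{n}2.png",robot.get_image(n)["img"])
cv2.imwrite("pics/g2.png",np.hstack([cv2.resize(cv2.imread("pics/side2.png")[220:420,130:330],(400,400)),cv2.resize(cv2.imread("pics/top2.png")[150:350,110:310],(400,400))]))
E
```

```text
[0.49316588 0.06399561 0.22726864] [-0.23497669  0.65228362 -1.10820537]
True 0.209739885322723 [-0.64240045 -0.00838527 -1.91655318] 8.3167
```

View pics/g2.png

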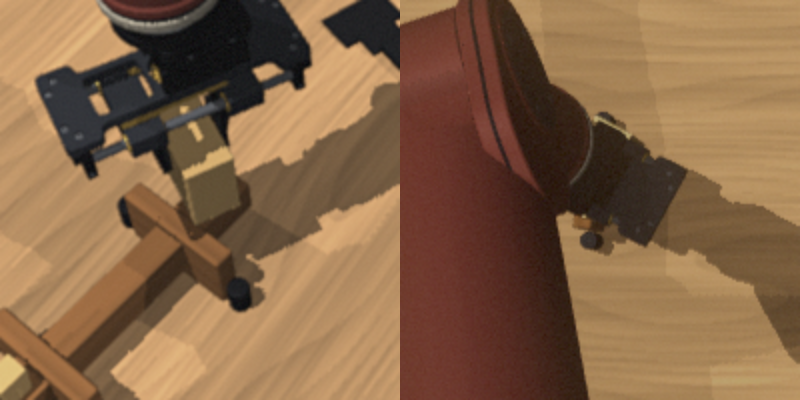

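Contact came at TCP z = 0.2097, so the wedge top is about 0.104, which agrees with vision. The offcut sits over the wedge. Now the taps.

```bash
python3 - <<'E'
from h import *
def up():
    robot.servo_line([*W,robot.get_eef_pos()[2]+.025],velocity=.1); print("up",robot.get_eef_pos()[2],robot.get_contact_force().round(2))
def tap(z,v,c):
    h=robot.servo_line([*W,z],velocity=v,contact_N=c); f=robot.get_contact_force().round(2)
    print("tap",h,robot.get_eef_pos().round(4),f,robot.get_time()); return h
up()
tap(.199,.06,30); up()
tap(.180,.05,25); up()
tap(.180,.05,25); up()
print(robot.get_gripper_width()*87,robot.get_ft_torque())
E
```

```text
up 0.23517519500236372 [-0.51 -0.39 -0.88]
tap False [0.4931 0.0642 0.1984] [ 0.32 -0.41 -1.1 ] 9.5667
up 0.22369030908785878 [-0.11 -1.08 -1.87]
tap True [0.4938 0.0641 0.1905] [-0.6  -1.23  7.22] 10.6167
up 0.21526485533994147 [-0.36 -0.57 -1.85]
tap True [0.4937 0.0641 0.1895] [-0.3  -0.69  7.12] 11.5583
up 0.21438383004026862 [ 0.51  0.88 -1.95]
39.68416394922806 [ 0.08314466 -0.21098329 -0.04174516]
```

```bash
python3 - <<'E'
from h import *
h=robot.servo_line([*W,.178],velocity=.02,contact_N=22)
print(h,robot.get_eef_pos().round(4),robot.get_contact_force().round(2),robot.get_time())
robot.servo_line([*W,.26],velocity=.12)
robot.reach([*C,.25],R(YAW,0))
t=robot.get_image("top");s=robot.get_image("side")
cv2.imwrite("pics/top3.png",t["img"]);cv2.imwrite("pics/side3.png",s["img"])
cv2.imwrite("pics/g3.png",np.hstack([cv2.resize(s["img"][290:340,205:255],(400,400),interpolation=0),cv2.resize(t["img"][215:265,190:240],(400,400),interpolation=0)]))
cv2.imwrite("pics/g3b.png",cv2.resize(s["img"][80:260,240:480],(800,600)))
print(robot.get_time(),robot.get_gripper_width()*87,robot.get_contact_force())
E
```

```text
True [0.4935 0.0642 0.1895] [-3.66 -0.45  8.11] 13.1667
15.575 39.62072057979717 [-0.09888748  1.08380359 -0.87546255]
```

View pics/g3.png

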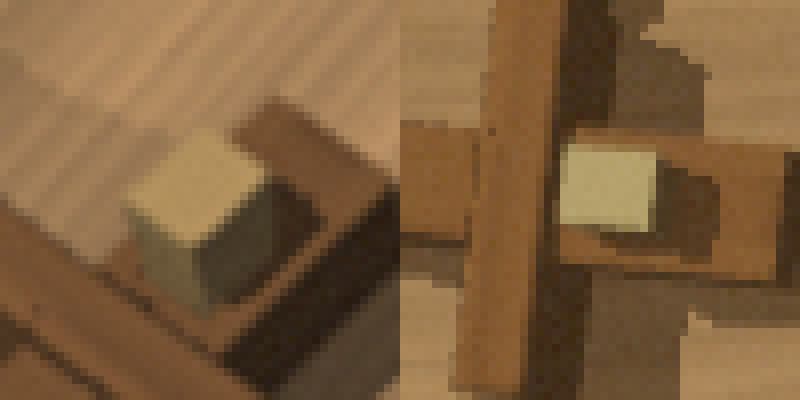

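View pics/g3b.png

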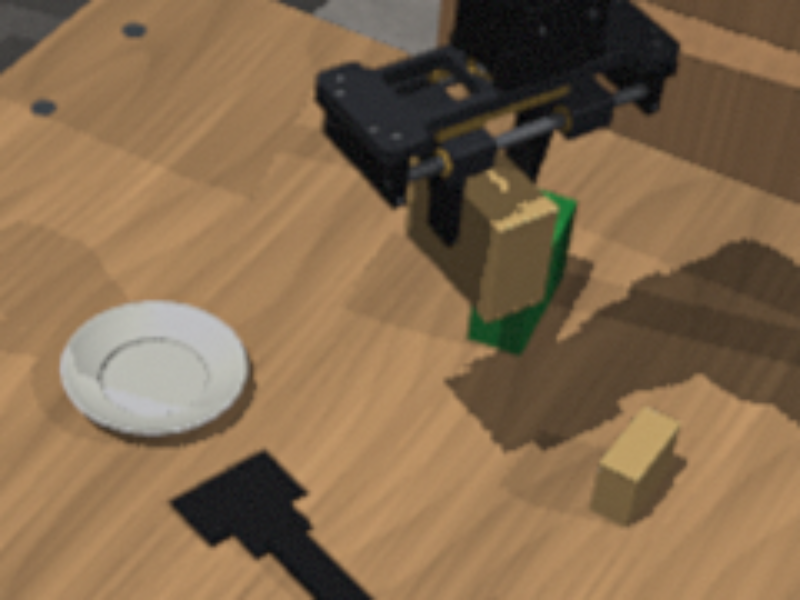

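In both views the wedge now stands much lower. In the crop the offcut is still upright in the jaws. I'll triangulate the wedge top, then set the offcut down.

```bash
python3 - <<'E'
from h import *
t=robot.get_image("top");s=robot.get_image("side")
print("wedge now",tri(t,(215.6,237.9),s,(229.5,312.8)))
robot.servo_line([*C,.116],velocity=.12)
h=robot.servo_line([*C,.100],velocity=.02,contact_N=4)
z=robot.get_eef_pos()[2]; print(h,z,robot.get_contact_force(),robot.get_gripper_width()*87)
robot.set_gripper(.72)
print(robot.get_gripper_width(),robot.get_contact_force())
robot.servo_line([*C,.24],velocity=.1)
robot.reach([.25,-.55,.30],R(YAW,0))
t=robot.get_image("top");s=robot.get_image("side")
cv2.imwrite("pics/top4.png",t["img"]);cv2.imwrite("pics/side4.png",s["img"])
print(robot.get_time())
E
```

```text
wedge now (array([0.49327844, 0.06405296, 0.08446839]), np.float64(0.0017610427585854759))
True 0.10465396383409084 [-0.40430586 -0.14818766  4.05778732] 39.538636853731006
0.7167541323645469 [-0.14328049 -0.25276188  1.06676994]
20.9167
```

View pics/side4.png

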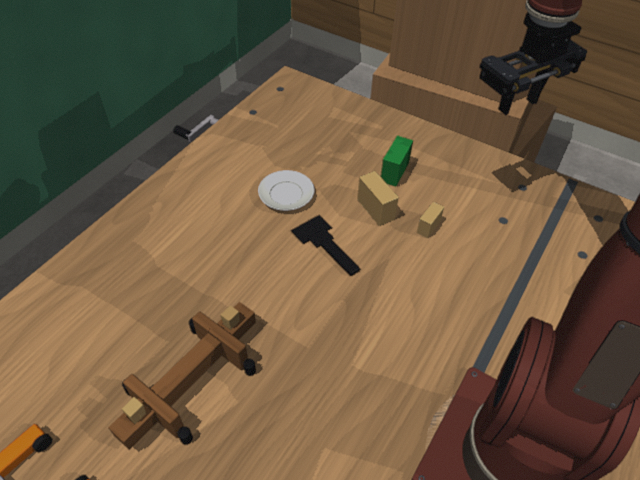

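View pics/top4.png

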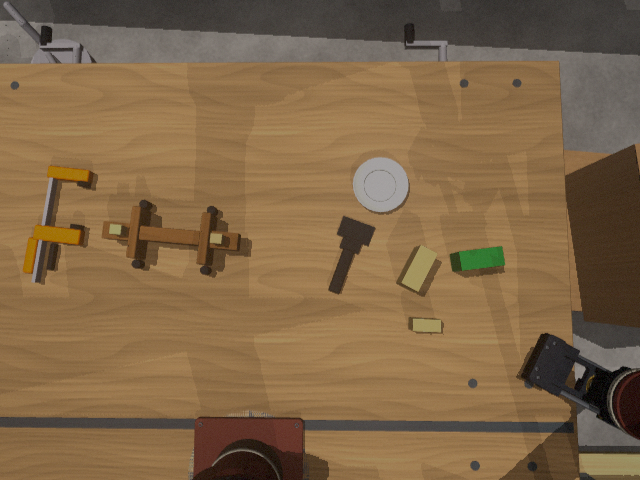

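The offcut is back upright at (419,268), and the saucer at (381,185) and the look-alikes haven't moved. The wedge top triangulates to 84.5 mm. The last stop height minus the set-down height gives 84.8 mm, so the wedge is home.

```bash
python3 - <<'E'
from bench import robot
robot.sign_off(); print(robot.get_time())
E
```

```text
the job is handed in; nothing more can be done
the job is handed in; nothing more can be done
```

The proud wedge is home, the offcut is back on the bench, and the job was handed in at about 21 s of the 69 s allowed; no verdict was reported.

- **Tapping:** I gripped the larger pine block across its 40 mm width. After a light first touch, its underside gave the wedge four taps, lifted clear between each. The first went to a set depth, and the other three ran until a firm stop. The last two stopped at the same height.
- **Wedge depth:** The cameras put the wedge top at 84.5 mm. The last stop height against the set-down height gives 84.8 mm. Both agree with the 85 mm home height to within the 2 mm calibration.
- **Offcut and bystanders:** The offcut stands the same way up, within about a pixel of where I found it. The saucer, the green block and the small pine block look unmoved in the final pictures.
- **Small disagreement:** The offcut touched down about 1.5 mm lower on the gripper than where I had gripped it. It probably slipped slightly in the jaws during tapping, and this did not affect the result.

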